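# Tip the sorting board: roll off the pipe couplers, keep the plywood pads

### The arm

A 6-joint arm with a two-finger parallel gripper is mounted at the origin on the work surface. World frame = base frame: x ahead of the robot, y to its left, z up, the work surface at z = 0. Lengths are in m, angles in rad, forces in N, time in s.
With the tool pointing down it reaches from about 0.25 to 0.775 m from the base axis. Payload 4 kg.
Tool frame: the origin (TCP) lies at the very end of the fingers, on their centre line; the grasp point (between the pads) lies 19 mm behind it; x points along the fingers, y is the direction in which the jaws open and shut, and the axes are right-handed (so a half turn about x gives the same grasp; the last joint's range is limited). The gripper opens to 94 mm and grips with 3 to 60 N. Pads are 16 mm wide; open, the fingers measure 119 mm over their backs; the gripper's body (75 mm by 177 mm) begins 78 mm behind the grasp point.
Start: joints at [1.237, 0.087, 1.371, -0, 1.684, -0.103], TCP at [0.126, 0.535, 0.206] pointing down, gripper open.
Joint ranges: [-3.1, 3.1], [-0.76, 2.03], [0.27, 2.55], [-1.08, 4.22], [0.17, 2.65], [-2.57, 2.57]. Speed limits (rad/s): [2.79, 2.79, 3.14, 3.14, 3.14, 3.14].

### API

Orientations are given as [roll, pitch, yaw] about the fixed x, y, z axes, in that order (R = Rz(yaw) Ry(pitch) Rx(roll)).
In Python, from bench import robot gives the robot as it stands.
- The arm moves only by the tool carry_out, never from a script. Its argument "targets" is a list of rows, each a list of 5 numbers: the closure, from 0 (fully open) to 1 (shut), then the shift along the tool's x, y, z in cm, then the turn about the tool's x in degrees. In form: [[fingers, tx, ty, tz, turn], ...]. A call has 1 to 20 rows; each row shifts and turns the commanded pose from where the row before left it, along the tool's axes as they then stand; what a row does not reach is not made up. A row lasts 1/10 s, in which the tool goes at most 50 mm and 8.59 degrees, less where a joint would pass 70% of its speed; a pose out of reach is approached as far as the arm can. A call is refused whole if a number of a shift passes 5 or a number of a turn 8.59, either way. A call with a gripper value outside its range is refused whole. The fingers move at their own pace and stop on an object; the grip force is fixed at half the most. Time passes only in rows, so rows that do not move let the fingers close. It gives the time, the measured TCP pose, the force and the opening at its end, in the units of the state.
- robot.get_obs(): the state, without advancing time (a new reading comes with each control period).
- robot.snapshot(name): name is "scene" or "top" or "wrist"; returns a dict with "image" (420x560x3 uint8, red, green, blue), "camera_matrix" (3x3 intrinsics, pixels), "pose" (4x4, takes a point from camera to world coordinates). Camera axes: x right, y up, looking along -z (the intrinsics and any distortion apply to the point x, -y, -z); pixel columns grow to the right and rows downward; lengths in m; the calibration is good to about 2 mm. A picture is of the moment at which its call begins. There is no depth.
- robot.close_job(): hands the job in, once; it reports no verdict.
The state is a dict: "time": time; "joint_positions": joint angles; "qvel": joint speeds; "joint_torque": joint torques, N m; "tool_pos": TCP position; "ee_rot": TCP orientation; "wrist_force": force on the tool from outside, world axes, zero at the start; "wrist_torque": the same for the moment, N m; "width": finger opening in m.
Only numpy, scipy, OpenCV 4.12 (cv2) and the standard library are available. Lean on these libraries where they do the work, as an engineer would, in place of code of your own. Each camera call takes 0.05 s, during which the arm holds its last target. There are 200 camera calls.

### The job

Pull the yellow trough fully home under the lip of the white sorting board and drop the orange-headed hitch pin all the way down through the clevis and the trough's tongue. Then lift the board by its red bar so that all the blue pipe couplers roll off into the trough while the plywood pads stay on the board - do not touch the couplers with the robot - and lower the board back down flat. Last, put every plywood pad into the grey bin, with the trough still pinned; leave the cardboard tube and the post offcut where they stand.

Things in the scene. Friction and masses are not known exactly. Their poses are not given: they have to be found in the camera images.
- board_top (a point): Centre of the upper face of the white sorting board (310 mm in x, 210 in y, 12 thick) of a fixed station; the face is 100 mm above the bench when flat. x runs along the hinge, y from the hinge edge (lip, y = -105 mm) to the handle edge (+105 mm), z is the face's normal; axes tilt with the board; flat, its yaw is the heading. Strips 14 mm high close both x ends; lip and handle edge are open.
- board (a joint): Tilt of the board: 0 = flat, grows as the handle edge is lifted, stop at 0.5 rad. The hinge axis runs along x through the lip, 105 mm from board_top towards -y and 6 mm below the upper face. The board (0.5 kg) falls back flat if let go. Pads stay put by friction up to the stop when it is lifted smoothly; couplers already roll at 0.1 rad.
- board_handle (a point): Middle of the red round bar handle of the board: diameter 16 mm, 130 mm long along x, 255 mm from the hinge axis and 45 mm clear of the board's edge (bar centre to edge); held by two arms 60 mm either side of its middle. Flat: 94 mm above the bench, and 90 mm (x), 415 mm (y) from hitch_hole in the station axes. It can be pinched from above (fingers closing across it) and turns between the fingers while it is lifted on its arc.
- trough (a joint): Slide of the yellow catch trough along the station's x: 0 = fully home under the lip (at a stop, pin holes in line), grows up to 0.11 m as it stands out towards +x. Stays where it is left; takes about 3 N to slide.
- trough_in (a point): Centre of the trough's inner floor, 16 mm above the bench; inside 318 mm (x) by 98 mm (y). Walls 76 mm above the bench, the outer (-y) wall 108 mm. Axes are those of the station.
- trough_grip (a point): Centre of the red grip block that stands up on top of the trough's outer wall: 36 mm (x) by 16 mm (y), from 102 to 136 mm above the bench. Moves with the trough.
- hitch_hole (a point): Centre of the mouth of the vertical hole in the upper ear of the fixed steel clevis beside the trough's outer wall; the ear's top is 70 mm above the bench. The hole (17 mm) goes on through the lower ear (underside at 20 mm). The trough's outer wall (108 mm high) is 40 mm away towards +y. Its axes are those of the station.
- tongue_hole (a point): Centre of the upper mouth of the 17 mm hole in the aluminium tongue of the trough (tongue 40 to 50 mm above the bench), which lies between the two ears. With the trough home it is straight below hitch_hole.
- pin_center (a point): Loose hitch pin, half-way up (45 mm above its tip): steel shank 12 mm diameter, 55 mm long, with a tapered tip, under an orange round head of 28 mm diameter, 35 mm high (head from 10 to 45 mm above this point). z points up the pin. It starts upright in the pin block, head resting on it. Fully inserted its head rests on the upper ear and this point is 10 mm below hitch_hole.
- pin_block: Fixed wooden block, 80 x 80 x 65 mm high, that stores the pin in a 17 mm hole in its middle. Origin: centre of its underside. Its place varies and may be on either side.
- bin_in (a point): Centre of the inner floor of the grey open bin for the plywood pads, 5 mm above the bench: inside 200 x 200 mm, walls 5 mm thick, 65 mm above the bench. Loose, 0.7 kg. Axes along its sides.
- bin: The grey bin itself; origin: centre of its underside.
- pin: The hitch pin itself; origin: at its tip.
- tube: Bystander: upright brown cardboard tube, 60 mm diameter, 120 mm high.
- post_end: Bystander: offcut of a wooden post, 90 x 90 x 70 mm.
- R1_center (a point): Blue pipe coupler R1: round, 42 mm diameter, 62 mm long, lying across the board with its axis roughly along the station's x; its centre, 21 mm above what it lies on. May be absent.
- R2_center (a point): Blue pipe coupler R2: round, 42 mm diameter, 62 mm long, lying across the board with its axis roughly along the station's x; its centre, 21 mm above what it lies on. May be absent.
- R3_center (a point): Blue pipe coupler R3: round, 42 mm diameter, 62 mm long, lying across the board with its axis roughly along the station's x; its centre, 21 mm above what it lies on. May be absent.
- F1_center (a point): Plywood pad F1: 60 mm (its x) by 50 mm (its y), 18 mm thick, 0.05 to 0.1 kg, lying flat; its centre, half-way up. x is roughly along the station's x at the start. May be absent.
- F2_center (a point): Plywood pad F2: 60 mm (its x) by 50 mm (its y), 18 mm thick, 0.05 to 0.1 kg, lying flat; its centre, half-way up. x is roughly along the station's x at the start. May be absent.
- F3_center (a point): Plywood pad F3: 60 mm (its x) by 50 mm (its y), 18 mm thick, 0.05 to 0.1 kg, lying flat; its centre, half-way up. x is roughly along the station's x at the start. May be absent.
- F4_center (a point): Plywood pad F4: 60 mm (its x) by 50 mm (its y), 18 mm thick, 0.05 to 0.1 kg, lying flat; its centre, half-way up. x is roughly along the station's x at the start. May be absent.
- F5_center (a point): Plywood pad F5: 60 mm (its x) by 50 mm (its y), 18 mm thick, 0.05 to 0.1 kg, lying flat; its centre, half-way up. x is roughly along the station's x at the start. May be absent.
Not all that is in view belongs to the job. Leave any green or turquoise look-alike of the part that bears F1_center alone. Leave any turquoise look-alike of the part that bears R1_center alone.

How it is judged:
By the outcome, as a careful person would: the job done as asked, in the order asked, and still so for the second after the job is handed in, with the robot touching nothing.
Of R1, R2, R3 only 2 to 3 are there at a start; the rules pass over those that are not, and their reading is None.
Of F1, F2, F3, F4, F5 only 3 to 5 are there at a start; the rules pass over those that are not, and their reading is None.
At some moment in a run one of bin, F2, F3, F4, F5 may be knocked a few centimetres aside while the robot is not near it.
It also fails if it takes over 210 s, if anything falls off the work surface, if the arm or the gripper's body presses on something with over 40 N, if the wrist force passes 120 N, or if a joint passes its speed limit or range.

## Working session

There is one attempt and no reset: what is moved stays moved. The work goes in short steps, Python scripts to look and compute and a tool call to move; the robot and the scene stay as the last step left them, time stands still between calls to the robot, and variables do not carry over. Pictures are saved under pics/ and viewed, about 12 in all and at most 16, crops included, and the job is handed in when it is done.

Besides the shell and the picture viewer there is one more tool, called after "Call:" by a JSON object that holds its "name" and its "arguments". carry_out: Moves the arm, as the interface text tells. Its arguments: {"type":"object","properties":{"targets":{"type":"array","items":{"type":"array","items":{"type":"number"}}}},"required":["targets"]}

```bash
mkdir -p pics; cat > h.py <<'E'
import numpy as np,cv2
from bench import robot
from scipy.spatial.transform import Rotation as R
def snap(n,f):
    s=robot.snapshot(n); np.savez('pics/'+f+'.npz',K=s['camera_matrix'],P=s['pose'],im=s['image'])
    cv2.imwrite('pics/'+f+'.png',s['image'][:,:,::-1]); return s
def ray(f,u,v,z):
    d=np.load('pics/'+f+'.npz');K,P=d['K'],d['P']
    c=np.linalg.inv(K)@[u,v,1]; c=P[:3,:3]@[c[0],-c[1],-c[2]]; o=P[:3,3]
    return o+c*(z-o[2])/c[2]
def proj(f,p):
    d=np.load('pics/'+f+'.npz');K,P=d['K'],d['P']
    c=P[:3,:3].T@(np.array(p)-P[:3,3]); q=K@[c[0],-c[1],-c[2]]; return q[:2]/q[2]
def crop(f,x0,y0,x1,y1,k,out):
    im=cv2.imread('pics/'+f+'.png')[y0:y1,x0:x1]; cv2.imwrite('pics/'+out+'.png',cv2.resize(im,None,fx=k,fy=k,interpolation=cv2.INTER_CUBIC))
def toolmat():
    o=robot.get_obs(); return np.array(o['tool_pos']),R.from_euler('xyz',o['ee_rot']).as_matrix()
def go(target): # shift in tool axes cm
    p,M=toolmat(); return np.round(M.T@(np.array(target)-p)*100,2)
E
python3 - <<'E'
from h import *
np.set_printoptions(precision=3,suppress=True)
s=snap('top','top0');print(s['camera_matrix'],s['pose'])
s=snap('scene','scene0');print(s['pose'])
print(robot.get_obs())
a=cv2.imread('pics/top0.png');b=cv2.imread('pics/scene0.png')
cv2.imwrite('pics/t0x.png',cv2.resize(a,(800,600)))
E
```

```text
[[409.522   0.    272.241]
 [  0.    409.522 212.253]
 [  0.      0.      1.   ]] [[ 0.005  0.993 -0.117  0.507]
 [-1.     0.003 -0.013  0.007]
 [-0.012  0.117  0.993  1.057]
 [ 0.     0.     0.     1.   ]]
[[-0.769 -0.493  0.406  1.106]
 [ 0.639 -0.585  0.5    0.627]
 [-0.01   0.644  0.765  1.065]
 [ 0.     0.     0.     1.   ]]
{'time': 0.1, 'joint_positions': array([ 1.237,  0.088,  1.372,  0.   ,  1.684, -0.103]), 'qvel': array([-0.   ,  0.   , -0.004,  0.   , -0.001, -0.001]), 'joint_torque': array([  0.002, -34.125, -30.33 ,   0.072,   0.03 ,  -0.   ]), 'tool_pos': array([0.126, 0.535, 0.204]), 'ee_rot': array([-1.696,  1.569, -1.927]), 'wrist_force': array([0.473, 0.096, 0.87 ]), 'wrist_torque': array([ 0.016, -0.008, -0.007]), 'width': 0.09412429540746103}
```

View pics/t0x.png

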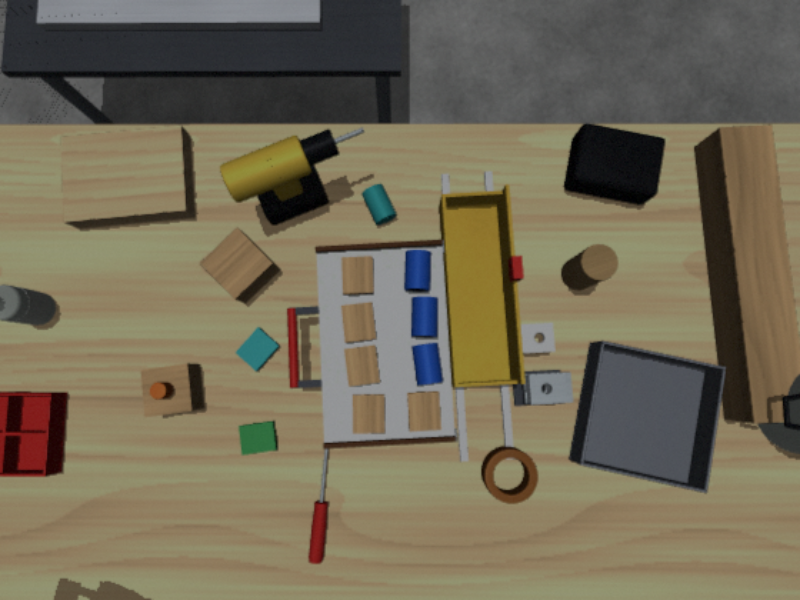

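View pics/scene0.png

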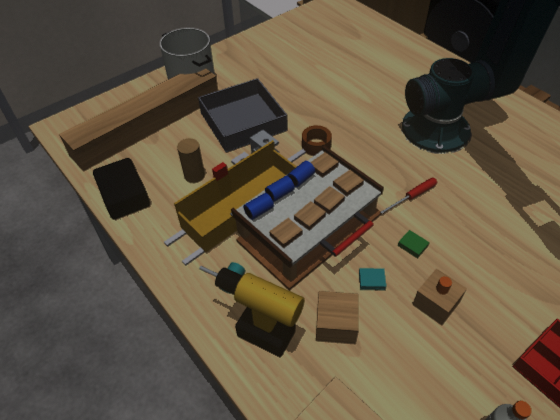

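The top view is enlarged 1.43x, and image up is world +x. It shows:
- **Clevis:** ear hole at (547,388), tongue hole at (539,338).
- **Station:** trough grip at (517,268), handle bar at (293,347).
- **Pin:** orange head at (160,391) in its block.
- **Pads:** five, at (358,275), (359,322), (362,366), (369,413) and (424,411).
- **Couplers:** three blue ones.
- **Bin:** (648,415).

Things that could be mistaken for the targets:
- **For pads:** turquoise (258,348) and green (258,437).
- **For a coupler:** turquoise (379,203).
- **For the trough grip or handle:** red screwdriver (318,530) and red tray (30,430).
- **For the pin head:** orange cap on the grey bottle, lower edge of the scene view.

```bash
python3 - <<'E'
from h import *
np.set_printoptions(precision=4,suppress=True)
k=1/1.4286
for n,u,v,z in [('hitch',547,388,.07),('tongue',539,338,.05),('grip',517,268,.136),('handle',293,347,.094),('pinhead',160,391,.1),('bin',648,415,.05),('h0',292,309,.1),('h1',295,387,.1),('bTL',317,249,.1),('bBL',324,442,.1),('bTR',441,243,.1),('bBR',455,438,.1),('tube',598,261,.12),
 ('p1',358,274,.118),('p2',359,322,.118),('p3',362,366,.118),('p4',369,413,.118),('p5',424,411,.118),('tape',510,475,.03)]:
    print(n,ray('top0',u*k,v*k,z))
im=cv2.imread('pics/top0.png')
# enlarged crops
a=cv2.resize(im[250:300,340:420],(480,300),interpolation=cv2.INTER_CUBIC)
b=cv2.resize(im[160:210,320:400],(480,300),interpolation=cv2.INTER_CUBIC)
cv2.imwrite('pics/z1.png',cv2.resize(im[120:320,190:420],None,fx=3.4,fy=3,interpolation=cv2.INTER_CUBIC))
print(toolmat()[1])
s=snap('wrist','w0');print(s['camera_matrix'],toolmat()[1].T@(s['pose'][:3,3]-toolmat()[0]),toolmat()[1].T@s['pose'][:3,:3])
E
```

```text
hitch [ 0.4826 -0.244   0.07  ]
tongue [ 0.5669 -0.2378  0.05  ]
grip [ 0.6732 -0.1848  0.136 ]
handle [0.548 0.177 0.094]
pinhead [0.4754 0.391  0.1   ]
bin [ 0.4378 -0.4176  0.05  ]
h0 [0.6102 0.1791 0.1   ]
h1 [0.4829 0.1712 0.1   ]
bTL [0.711  0.1397 0.1   ]
bBL [0.3958 0.1225 0.1   ]
bTR [ 0.7216 -0.0669  0.1   ]
bBR [ 0.4033 -0.0874  0.1   ]
tube [ 0.6878 -0.3191  0.12  ]
p1 [0.6659 0.0697 0.118 ]
p2 [0.5876 0.0672 0.118 ]
p3 [0.5171 0.0617 0.118 ]
p4 [0.4433 0.0498 0.118 ]
p5 [ 0.4468 -0.0371  0.118 ]
tape [ 0.3345 -0.1874  0.03  ]
[[-0.0007  0.2288  0.9735]
 [-0.0018  0.9735 -0.2288]
 [-1.     -0.002  -0.0002]]
[[340.3353   0.     277.5678]
 [  0.     340.3353 210.5667]
 [  0.       0.       1.    ]] [-0.1793  0.0007 -0.0835] [[-0.001   0.2853 -0.9584]
 [ 1.      0.0002 -0.001 ]
 [-0.0001 -0.9584 -0.2853]]
```

View pics/z1.png

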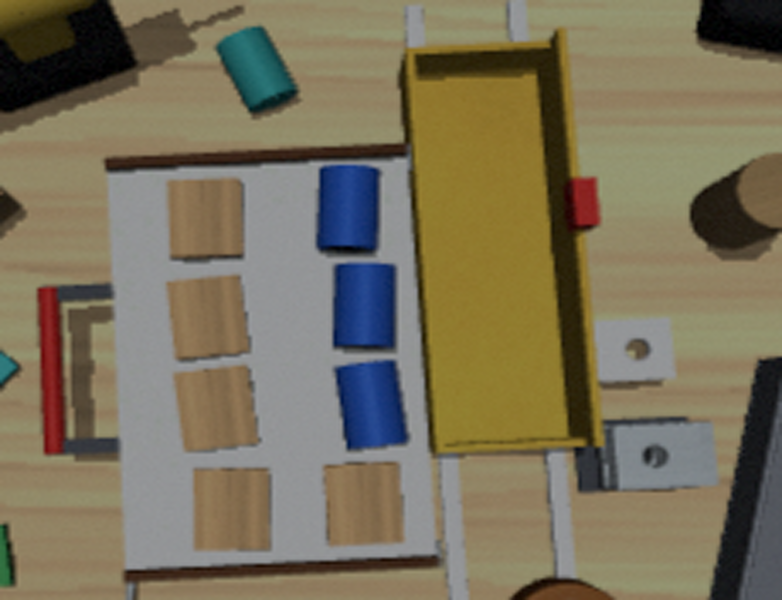

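The crop confirms the choice. The clevis hole is at crop (655,456), the tongue hole at (638,349) with the trough about 84 mm out, and the red grip block at (584,203). Station yaw is about 0.06 rad. I'll move above the grip block.

Call:
{"name": "carry_out", "arguments": {"targets": [[0, -0.5, 0, 0, -8.35], [0, 0, 0, 0, -8.35], [0, 0, -4, 2.68, 0], [0, 0, -4, 2.68, 0], [0, 0, -4, 2.68, 0], [0, 0, -4, 2.68, 0], [0, 0, -4, 2.68, 0], [0, 0, -4, 2.68, 0], [0, 0, -4, 2.68, 0], [0, 0, -4, 2.68, 0], [0, 0, -4, 2.68, 0], [0, 0, -4, 2.68, 0], [0, 0, -4, 2.68, 0], [0, 0, -4, 2.68, 0], [0, 0, -4, 2.68, 0], [0, 0, -4, 2.68, 0], [0, 0, -4, 2.68, 0], [0, 0, -4, 2.68, 0], [0, 0, -4, 2.68, 0], [0, 0, -4, 2.68, 0]]}}

```text
time: 2.15
tool_pos: [0.6517, -0.1557, 0.2098]
ee_rot: [2.433, 1.57, 2.494]
wrist_force: [1.5, 0.9, 0.8]
width: 0.0937
```

```bash
python3 - <<'E'
from h import *
np.set_printoptions(precision=4,suppress=True)
p,M=toolmat();print(p,M,go([.673,-.185,.206]))
snap('wrist','w1')
print(proj('w1',[.6732,-.1848,.136]),proj('w1',[.4826,-.244,.07]))
E
```

```text
[ 0.6517 -0.1557  0.2098] [[-0.0008 -0.0604  0.9982]
 [ 0.0006  0.9982  0.0604]
 [-1.      0.0006 -0.0007]] [ 0.38 -3.06  1.95]
[238.2938 243.6022] [181.4575  -6.0002]
```

View pics/w1.png

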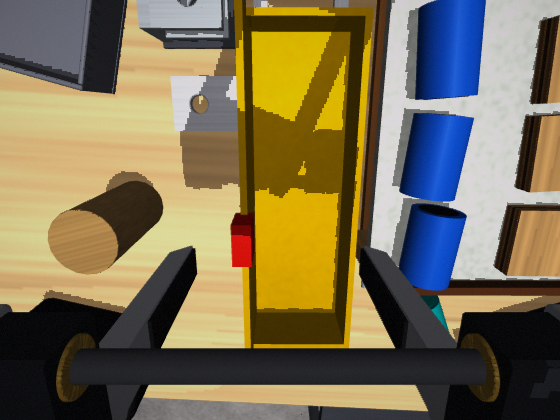

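The wrist view shows the red grip block's top face centred at about (241,251), and the tongue hole at (200,103). Nothing obstructs the fingers.

```bash
python3 - <<'E'
from h import *
np.set_printoptions(precision=4,suppress=True)
g=ray('w1',241,251,.136);print(g,ray('w1',200,103,.05),go([g[0],g[1],.115]))
E
```

```text
[ 0.6795 -0.1824  0.136 ] [ 0.5673 -0.2335  0.05  ] [ 9.08 -2.09  2.38]
```

Call:
{"name": "carry_out", "arguments": {"targets": [[0, 0, -1.15, 1.1, 0], [0, 0, -1.15, 1.1, 0], [0, 2.5, 0, 0, 0], [0, 2.5, 0, 0, 0], [0, 2.5, 0, 0, 0], [0, 1.25, 0, 0, 0], [0, 1.25, 0, 0, 0], [0.5, 0, 0, 0, 0], [1, 0, 0, 0, 0], [1, 0, 0, 0, 0], [1, 0, 0, 0, 0], [1, 0, 0, 0, 0], [1, 0, 0, 0, 0], [1, 0, 0, 0, 0], [1, 0, 0, 0, 0]]}}

```text
time: 3.7
tool_pos: [0.6743, -0.1756, 0.1105]
ee_rot: [1.584, 1.571, 1.645]
wrist_force: [0.4, -0.4, 0.9]
width: 0.0336
```

Call:
{"name": "carry_out", "arguments": {"targets": [[1, 0, 0, 0, 0], [1, 0, 0, 0, 0], [1, 0, 0, 0, 0], [1, 0, 0, 0, 0], [1, 0, 0, 0, 0], [1, 0, 0, 0, 0]]}}

```text
time: 4.3
tool_pos: [0.6749, -0.1837, 0.1104]
ee_rot: [-1.419, 1.558, -1.363]
wrist_force: [2.5, -15.6, -3.7]
width: 0.0158
```

Gripped at 15.8 mm wide. I'll ease the sideways load and pull.

Call:
{"name": "carry_out", "arguments": {"targets": [[1, 0, -0.7, 0, 0], [1, 0, 0, -0.5, 0], [1, 0, 0, -1, 0], [1, 0, 0, -1, 0], [1, 0, 0, -1, 0], [1, 0, 0, -1, 0], [1, 0, 0, -1, 0], [1, 0, 0, -1, 0], [1, 0, 0, -1, 0], [1, 0, 0, -0.5, 0], [1, 0, 0, -0.3, 0], [1, 0, 0, -0.3, 0]]}}

```text
time: 5.5
tool_pos: [0.589, -0.1887, 0.1103]
ee_rot: [-1.072, 1.568, -1.012]
wrist_force: [6.9, -4.5, -3.9]
width: 0.0157
```

Call:
{"name": "carry_out", "arguments": {"targets": [[1, 0, 0, -0.3, 0], [1, 0, 0, -0.3, 0], [1, 0, 0, 0, 0], [1, 0, 0, 0, 0]]}}

```text
time: 5.9
tool_pos: [0.5883, -0.1888, 0.1104]
ee_rot: [-0.251, 1.558, -0.189]
wrist_force: [16.2, -5.2, -9.5]
width: 0.016
```

Force rose to 16 N with no motion, so the trough is at its stop. I'll release and head for the pin, turning the jaws a quarter turn.

Call:
{"name": "carry_out", "arguments": {"targets": [[1, 0, 0, 0.5, 0], [0, 0, 0, 0, 0], [0, 0, 0, 0, 0], [0, 0, 0, 0, 0], [0, 0, 0, 0, 0], [0, -1.0, 0, 0, 8.18], [0, -1.0, 0, 0, 8.18], [0, -1.0, 0, 0, 8.18], [0, -1.0, 0, 0, 8.18], [0, -1.0, 0, 0, 8.18], [0, -1.0, 0, 0, 8.18], [0, -1.0, 0, 0, 8.18], [0, -1.0, 0, 0, 8.18], [0, -1.0, 0, 0, 8.18], [0, -1.0, 0, 0, 8.18], [0, -1.0, 0, 0, 8.18]]}}

```text
time: 7.5
tool_pos: [0.5877, -0.1876, 0.221]
ee_rot: [-2.799, 1.57, 1.969]
wrist_force: [-0.8, 0.5, 1.1]
width: 0.0941
```

Call:
{"name": "carry_out", "arguments": {"targets": [[0, 0, -0.6, -4.2, 0], [0, 0, -0.6, -4.2, 0], [0, 0, -0.6, -4.2, 0], [0, 0, -0.6, -4.2, 0], [0, 0, -0.6, -4.2, 0], [0, 0, -0.6, -4.2, 0], [0, 0, -0.6, -4.2, 0], [0, 0, -0.6, -4.2, 0], [0, 0, -0.6, -4.2, 0], [0, 0, -0.6, -4.2, 0], [0, 0, -0.6, -4.2, 0], [0, 0, -0.6, -4.2, 0], [0, 0, -0.6, -4.2, 0], [0, 0, 0, 0, 0]]}}

```text
time: 8.9
tool_pos: [0.4745, 0.3568, 0.22]
ee_rot: [-2.459, 1.568, 2.321]
wrist_force: [0.4, -0.0, -1.1]
width: 0.094
```

```bash
python3 - <<'E'
from h import *
np.set_printoptions(precision=4,suppress=True)
p,M=toolmat();print(p,M)
snap('wrist','w2');snap('top','top1')
a=cv2.imread('pics/w2.png');b=cv2.imread('pics/top1.png')
print(proj('w2',[.4754,.391,.1]))
t=cv2.resize(b[230:300,330:430],(560,392),interpolation=cv2.INTER_CUBIC)
cv2.imwrite('pics/c2.png',cv2.resize(np.vstack([a,t]),None,fx=.73,fy=.73,interpolation=cv2.INTER_AREA))
E
```

```text
[0.4745 0.3568 0.22  ] [[-0.0016  0.9977  0.0676]
 [ 0.0018  0.0676 -0.9977]
 [-1.     -0.0015 -0.0019]]
[281.0794 168.9213]
```

View pics/c2.png

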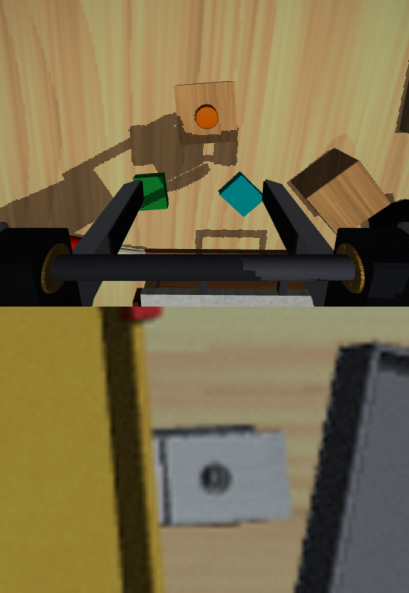

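The wrist view shows the orange head at (283,162). In the top crop the tongue now lies between the clevis ears and the hole is at (382.6,271.9).

```bash
python3 - <<'E'
from h import *
np.set_printoptions(precision=4,suppress=True)
im=cv2.imread('pics/w2.png')[:230]; hsv=cv2.cvtColor(im,cv2.COLOR_BGR2HSV)
m=cv2.inRange(hsv,(5,210,120),(14,255,255));n,l,st,c=cv2.connectedComponentsWithStats(m)
i=1+np.argmax(st[1:,4]);print(st[i],c[i])
print(ray('w2',283.5,161.6,.1),ray('top1',382.6,271.9,.07))
g=ray('w2',283.5,161.6,.1);print(go([g[0],g[1],.2]))
E
```

```text
[268 146  31  31 718] [282.9499 160.9123]
[0.4771 0.3976 0.1   ] [ 0.4819 -0.2433  0.07  ]
[ 2.02  0.38 -4.47]
```

Call:
{"name": "carry_out", "arguments": {"targets": [[0, 0, 0.2, -2, 0], [0, 1, 0, -1.85, 0], [0, 3, 0, 0, 0], [0, 0, 0, 0, 0]]}}

```text
time: 9.4
tool_pos: [0.4744, 0.389, 0.1749]
ee_rot: [-1.015, 1.561, -2.525]
wrist_force: [-0.5, 0.4, -0.1]
width: 0.094
```

```bash
python3 - <<'E'
from h import *
np.set_printoptions(precision=4,suppress=True)
p,M=toolmat();print(p)
snap('wrist','w3')
im=cv2.imread('pics/w3.png'); hsv=cv2.cvtColor(im,cv2.COLOR_BGR2HSV)
m=cv2.inRange(hsv,(5,210,120),(14,255,255));n,l,st,c=cv2.connectedComponentsWithStats(m)
i=1+np.argmax(st[1:,4]);print(st[i],c[i],ray('w3',*c[i],.1),go(ray('w3',*c[i],.1)))
E
```

```text
[0.4744 0.389  0.1749]
[273 194  19   6  70] [281.2 196.3] [0.4756 0.409  0.1   ] [ 7.71  0.2  -1.99]
```

```bash
python3 - <<'E'
from h import *
np.set_printoptions(precision=4,suppress=True)
p,M=toolmat();print(p)
im=cv2.imread('pics/w3.png'); hsv=cv2.cvtColor(im,cv2.COLOR_BGR2HSV)
m=cv2.inRange(hsv,(2,190,40),(16,255,255));n,l,st,c=cv2.connectedComponentsWithStats(m)
i=1+np.argmax(st[1:,4]);print(st[i],c[i],ray('w3',*c[i],.1))
crop('w3',200,130,380,300,3,'w3z')
E
```

```text
[0.4752 0.3894 0.1772]
[ 220  391  145   29 1236] [289.6303 406.551 ] [0.4966 0.2053 0.1   ]
```

View pics/w3z.png

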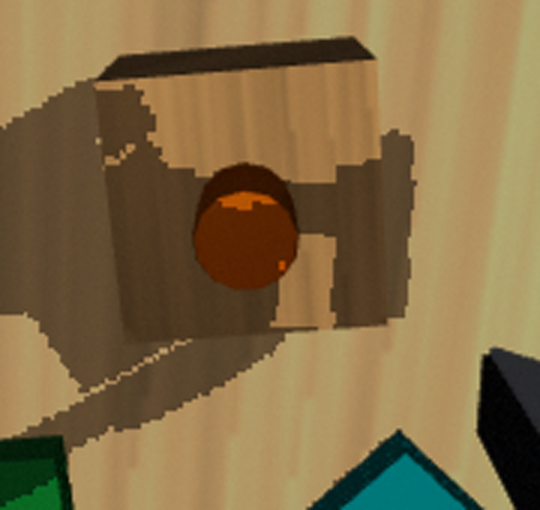

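The crop shows the pin head's top face centred at crop (246,241), which is (282,210.3) in the full image.

```bash
python3 - <<'E'
from h import *
np.set_printoptions(precision=4,suppress=True)
g=ray('w3',282,210.3,.1);print(g,go([g[0],g[1],.07]))
E
```

```text
[0.477  0.3978 0.1   ] [10.71  0.29 -0.87]
```

Call:
{"name": "carry_out", "arguments": {"targets": [[0, 0, 0.25, -0.8, 0], [0, 3, 0, 0, 0], [0, 3, 0, 0, 0], [0, 2.5, 0, 0, 0], [0, 2, 0, 0, 0], [1, 0, 0, 0, 0], [1, 0, 0, 0, 0], [1, 0, 0, 0, 0], [1, 0, 0, 0, 0], [1, 0, 0, 0, 0], [1, 0, 0, 0, 0], [1, 0, 0, 0, 0], [1, 0, 0, 0, 0], [1, 0, 0, 0, 0], [1, 0, 0, 0, 0], [1, 0, 0, 0, 0], [1, 0, 0, 0, 0]]}}

```text
time: 11.15
tool_pos: [0.4783, 0.399, 0.0755]
ee_rot: [-1.614, 1.57, -3.123]
wrist_force: [-0.8, 0.4, 0.6]
width: 0.0272
```

Call:
{"name": "carry_out", "arguments": {"targets": [[1, -2, 0, 0, 0], [1, -4, 0, 0, 0], [1, -4.5, 0, 0, 0], [1, -4.5, 0, 0, 0], [1, -3.5, 0, 0, 0], [1, 0, -0.28, 4.55, 0], [1, 0, -0.28, 4.55, 0], [1, 0, -0.28, 4.55, 0], [1, 0, -0.28, 4.55, 0], [1, 0, -0.28, 4.55, 0], [1, 0, -0.28, 4.55, 0], [1, 0, -0.28, 4.55, 0], [1, 0, -0.28, 4.55, 0], [1, 0, -0.28, 4.55, 0], [1, 0, -0.28, 4.55, 0], [1, 0, -0.28, 4.55, 0], [1, 0, -0.28, 4.55, 0], [1, 0, -0.28, 4.55, 0], [1, 0, -0.28, 4.55, 0], [1, 0, 0, 0, 0]]}}

```text
time: 13.15
tool_pos: [0.4772, -0.2443, 0.2589]
ee_rot: [-1.049, 1.568, -2.566]
wrist_force: [-0.6, 0.7, -2.5]
width: 0.0276
```

```bash
python3 - <<'E'
from h import *
np.set_printoptions(precision=4,suppress=True)
p,M=toolmat();print(p,M,go([.482,-.243,.17]),robot.get_obs()['width'])
E
```

```text
[ 0.4772 -0.2443  0.2589] [[-0.0021  0.9986  0.0538]
 [-0.0014  0.0538 -0.9986]
 [-1.     -0.0022  0.0012]] [ 8.89  0.5  -0.12] 0.027635399973926257
```

Call:
{"name": "carry_out", "arguments": {"targets": [[1, 3.5, 0.5, -0.1, 0], [1, 3.5, 0, 0, 0], [1, 2, 0, 0, 0], [1, 0, 0, 0, 0], [1, 0, 0, 0, 0]]}}

```text
time: 13.65
tool_pos: [0.4832, -0.2374, 0.1708]
ee_rot: [-3.072, 1.571, 1.702]
wrist_force: [0.5, 0.9, -1.3]
width: 0.0272
```

```bash
python3 - <<'E'
from h import *
np.set_printoptions(precision=4,suppress=True)
p,M=toolmat();print(p)
snap('wrist','w4');t=p+M[:,0]*.0655
print(t,proj('w4',t),proj('w4',[.482,-.243,.07]))
snap('scene','s4')
a=cv2.imread('pics/w4.png')[130:290,190:390];b=cv2.imread('pics/s4.png')
u=proj('s4',t).astype(int);print(u);b=b[u[1]-60:u[1]+60,u[0]-75:u[0]+75]
cv2.imwrite('pics/c4.png',np.hstack([cv2.resize(a,None,fx=2.5,fy=2.5,interpolation=2),cv2.resize(b,(290,400)[::1],interpolation=2)]))
E
```

```text
[ 0.4832 -0.2374  0.1708]
[ 0.4832 -0.2374  0.1053] [277.1641 225.133 ] [275.4126 217.898 ]
[264 131]
```

View pics/c4.png

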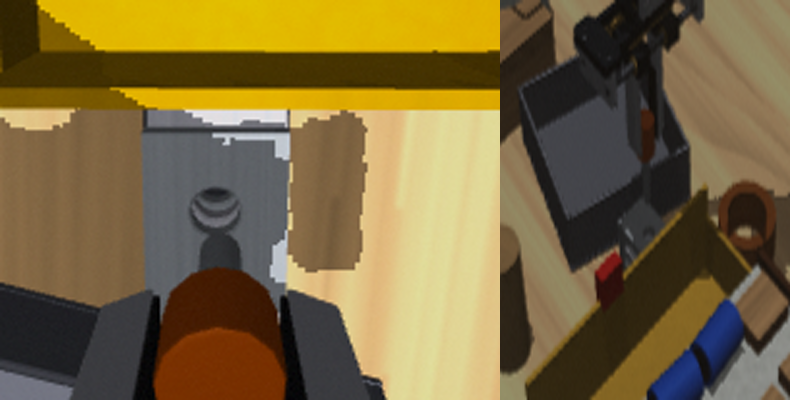

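The pin tip shows at (278,226), where predicted, and the hole mouth is at about (276,214).

```bash
python3 - <<'E'
from h import *
np.set_printoptions(precision=4,suppress=True)
h=ray('w4',276,214.2,.07);p,M=toolmat();print(h,p,go([h[0],h[1],.1365]),go([.482,-.2433,.14]))
E
```

```text
[ 0.4823 -0.2396  0.07  ] [ 0.4841 -0.2381  0.1726] [ 3.61 -0.2   0.13] [ 3.26 -0.25  0.5 ]
```

Call:
{"name": "carry_out", "arguments": {"targets": [[1, 1.5, -0.15, 0.2, 0], [1, 1.5, 0, 0, 0], [1, 0, 0, 0, 0], [1, 0, 0, 0, 0]]}}

```text
time: 14.15
tool_pos: [0.4811, -0.2396, 0.1393]
ee_rot: [-2.268, 1.569, 2.505]
wrist_force: [0.2, 0.0, -0.8]
width: 0.0276
```

```bash
python3 - <<'E'
from h import *
np.set_printoptions(precision=4,suppress=True)
P=[];
for i in range(3): snap('wrist','w5'); P.append(toolmat()[0])
print(np.array(P));p,M=toolmat();t=p+M[:,0]*.0655;print(t,proj('w5',t),M)
crop('w5',215,150,345,260,5,'c5')
E
```

```text
[[ 0.4816 -0.2399  0.1401]
 [ 0.4818 -0.24    0.1406]
 [ 0.482  -0.2401  0.1409]]
[ 0.482  -0.2401  0.0754] [277.4284 225.3603] [[ 0.0008  0.9981  0.0611]
 [-0.0003  0.0611 -0.9981]
 [-1.      0.0007  0.0004]]
```

View pics/c5.png

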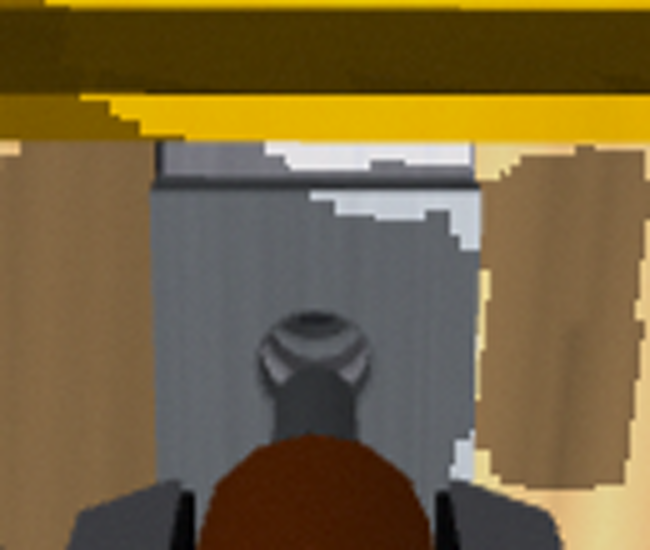

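```bash
python3 - <<'E'
from h import *
np.set_printoptions(precision=4,suppress=True)
p,M=toolmat();print(p)
import math
for y in(-.238,-.24,-.242):
  q=[proj('w5',[.482+.0085*math.cos(a),y+.0085*math.sin(a),.07]) for a in np.linspace(0,6.28,40)]
  q=(np.array(q)-[215,150])*5;print(y,q.min(0),q.max(0))
E
```

```text
[ 0.482  -0.2401  0.1409]
-0.238 [257.716  299.7161] [367.5088 404.1173]
-0.24 [257.0469 312.1875] [366.6037 416.1395]
-0.242 [256.3807 324.6049] [365.7024 428.1105]
```

Projecting the hole rim gives its centre at about (0.4825, -0.240). The TCP is at (0.482, -0.240), so it is aligned. I'll insert.

Call:
{"name": "carry_out", "arguments": {"targets": [[1, 0.5, 0, 0, 0], [1, 0.5, 0, 0, 0], [1, 0.5, 0, 0, 0], [1, 0.5, 0, 0, 0], [1, 0.5, 0, 0, 0], [1, 0.5, 0, 0, 0]]}}

```text
time: 14.9
tool_pos: [0.4816, -0.2399, 0.1099]
ee_rot: [-2.426, 1.57, 2.348]
wrist_force: [0.5, 0.3, -0.9]
width: 0.0274
```

Call:
{"name": "carry_out", "arguments": {"targets": [[1, 0.5, 0, 0, 0], [1, 0.5, 0, 0, 0], [1, 0.5, 0, 0, 0], [1, 0.5, 0, 0, 0], [1, 0.5, 0, 0, 0], [1, 0.4, 0, 0, 0], [1, 0, 0, 0, 0]]}}

```text
time: 15.6
tool_pos: [0.4815, -0.2398, 0.0809]
ee_rot: [-2.367, 1.57, 2.406]
wrist_force: [-0.3, 0.3, -1.5]
width: 0.0275
```

Call:
{"name": "carry_out", "arguments": {"targets": [[1, 0.1, 0, 0, 0], [0.5, 0, 0, 0, 0], [0.5, 0, 0, 0, 0], [0.5, 0, 0, 0, 0], [0.5, 0, 0, 0, 0], [0.5, 0, 0, 0, 0], [0.5, -2, 0, 0, 0], [0.5, -3, 0, 0, 0], [0.5, -2, 0, 0, -8.18], [0.5, -1, 0, 0, -8.18], [0.5, -1, 0, 0, -8.18], [0.5, -1, 0, 0, -8.18], [0.5, -1, 0, 0, -8.18], [0.5, -1, 0, 0, -8.18], [0.5, -1, 0, 0, -8.18], [0.5, -1, 0, 0, -8.18], [0.5, 0, 0, 0, -8.18], [0.5, 0, 0, 0, -8.18], [0.5, 0, 0, 0, -8.18]]}}

```text
time: 17.5
tool_pos: [0.4818, -0.24, 0.2206]
ee_rot: [-0.263, 1.57, -0.196]
wrist_force: [-0.4, 1.3, -0.3]
width: 0.0471
```

```bash
python3 - <<'E'
from h import *
np.set_printoptions(precision=4,suppress=True)
p,M=toolmat();print(p,M,go([.5475,.179,.2]),robot.get_obs()['width'])
snap('scene','s6');u=proj('s6',[.482,-.24,.1]).astype(int);print(u)
crop('s6',u[0]-40,u[1]-30,u[0]+40,u[1]+40,8,'c6')
E
```

```text
[ 0.4818 -0.24    0.2206] [[ 0.0003 -0.0666  0.9978]
 [-0.0001  0.9978  0.0666]
 [-1.     -0.0001  0.0003]] [ 2.06 41.37  9.35] 0.04711746841251456
[264 132]
```

View pics/c6.png

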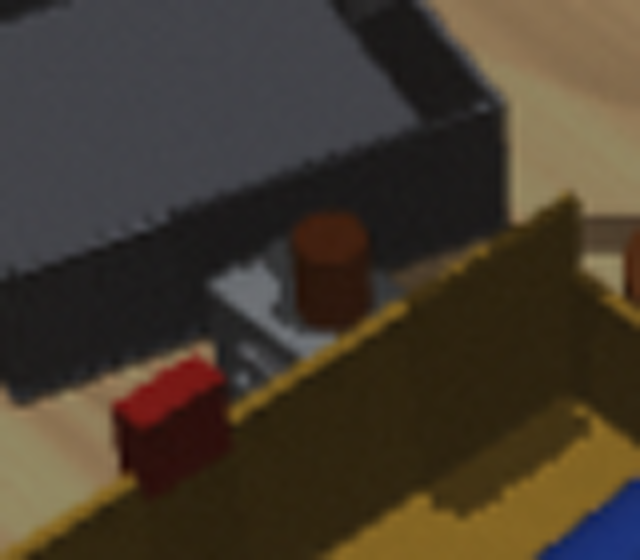

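The head sits flush on the upper ear at crop (330,275), so the pin is fully in. Now to the handle.

Call:
{"name": "carry_out", "arguments": {"targets": [[0.5, 0, 4.6, 1.03, 0], [0.5, 0, 4.6, 1.03, 0], [0.5, 0, 4.6, 1.03, 0], [0.5, 0, 4.6, 1.03, 0], [0.5, 0, 4.6, 1.03, 0], [0.5, 0, 4.6, 1.03, 0], [0.5, 0, 4.6, 1.03, 0], [0.5, 0, 4.6, 1.03, 0], [0.5, 0, 4.6, 1.03, 0], [0.5, 0, 0, 0, 0], [0.5, 0, 0, 0, 0]]}}

```text
time: 18.65
tool_pos: [0.5489, 0.1796, 0.2201]
ee_rot: [-2.304, 1.57, -2.242]
wrist_force: [-0.3, -0.6, -0.3]
width: 0.0468
```

```bash
python3 - <<'E'
from h import *
np.set_printoptions(precision=4,suppress=True)
s=snap('wrist','w7')
p,M=toolmat();print(p,M,go([.5475,.179,.08]))
hsv=cv2.cvtColor(cv2.imread('pics/w7.png'),cv2.COLOR_BGR2HSV)
m=cv2.inRange(hsv,(0,180,90),(3,255,255))|cv2.inRange(hsv,(172,180,90),(180,255,255));n,l,st,c=cv2.connectedComponentsWithStats(m)
for i in range(1,n):
    if st[i,4]>150: print(st[i],c[i],ray('w7',*c[i],.1))
print(proj('w7',[.5475,.179,.094]))
E
```

```text
[0.549  0.1785 0.2203] [[-0.0004 -0.0597  0.9982]
 [-0.0008  0.9982  0.0597]
 [-1.     -0.0008 -0.0005]] [14.03  0.07 -0.14]
[ 269  131   16  138 1618] [276.9129 207.5532] [0.5519 0.1801 0.1   ]
[276.0085 201.1965]
```

The red bar in the wrist picture is centred at (0.552, 0.180), in line with the tool.

Call:
{"name": "carry_out", "arguments": {"targets": [[0.5, 3, 0.1, 0, 0], [0.5, 3, 0, 0, 0], [0.5, 3, 0, 0, 0], [0.5, 3, 0, 0, 0], [0.5, 2, 0, 0, 0], [0.5, 0, 0, 0, 0], [1, 0, 0, 0, 0], [1, 0, 0, 0, 0], [1, 0, 0, 0, 0], [1, 0, 0, 0, 0], [1, 0, 0, 0, 0], [1, 0, 0, 0, 0], [1, 0, 0, 0, 0]]}}

```text
time: 20.0
tool_pos: [0.55, 0.1787, 0.0819]
ee_rot: [-0.774, 1.567, -0.713]
wrist_force: [0.1, -6.2, 5.4]
width: 0.0152
```

The bar is gripped at 15.2 mm. I'll lift slowly on the arc to about 0.3 rad.

Call:
{"name": "carry_out", "arguments": {"targets": [[1, -0.2, 0, 0, 0], [1, -0.38, -0.01, 0, 0], [1, -0.38, -0.01, 0, 0], [1, -0.38, -0.01, 0, 0], [1, -0.38, -0.03, 0, 0], [1, -0.38, -0.03, 0, 0], [1, -0.38, -0.03, 0, 0], [1, -0.38, -0.03, 0, 0], [1, -0.38, -0.06, 0, 0], [1, -0.38, -0.06, 0, 0], [1, -0.37, -0.06, 0, 0], [1, -0.37, -0.06, 0, 0], [1, -0.37, -0.08, 0, 0], [1, -0.37, -0.08, 0, 0], [1, -0.37, -0.08, 0, 0], [1, -0.37, -0.08, 0, 0], [1, -0.37, -0.1, 0, 0], [1, -0.37, -0.1, 0, 0], [1, -0.37, -0.1, 0, 0], [1, -0.2, -0.05, 0, 0]]}}

```text
time: 22.0
tool_pos: [0.5504, 0.1696, 0.1513]
ee_rot: [0.698, 1.57, 0.758]
wrist_force: [5.1, -0.6, -5.2]
width: 0.0149
```

```bash
python3 - <<'E'
from h import *
snap('scene','s8');snap('top','t8')
a=cv2.imread('pics/s8.png')[100:300,140:420];b=cv2.imread('pics/t8.png')[120:320,190:420]
cv2.imwrite('pics/c8.png',np.hstack([cv2.resize(a,None,fx=1.6,fy=1.6,interpolation=2),cv2.resize(b,None,fx=1.5,fy=1.6,interpolation=2)]))
o=robot.get_obs();print(o['tool_pos'],o['wrist_force'],o['width'])
E
```

```text
[0.55034964 0.16948999 0.15168153] [ 5.0408851  -1.56451603 -4.92899795] 0.014873108633337712
```

View pics/c8.png

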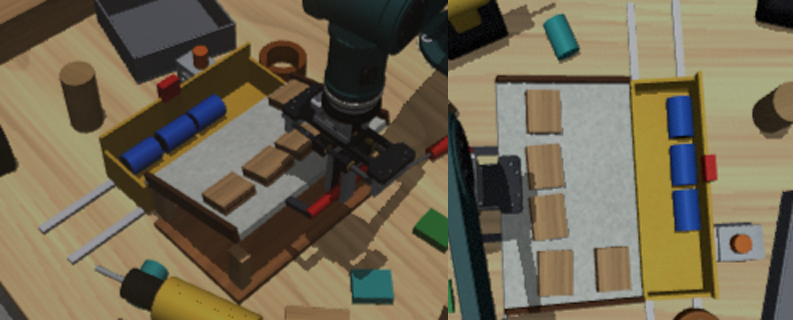

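All three couplers lie in the trough at crop (680,115), (683,165) and (686,212). All five pads are still on the board and the pin is in. I'll lower the board.

Call:
{"name": "carry_out", "arguments": {"targets": [[1, 0.2, 0.05, 0, 0], [1, 0.37, 0.1, 0, 0], [1, 0.37, 0.1, 0, 0], [1, 0.37, 0.1, 0, 0], [1, 0.37, 0.08, 0, 0], [1, 0.37, 0.08, 0, 0], [1, 0.37, 0.08, 0, 0], [1, 0.37, 0.08, 0, 0], [1, 0.37, 0.06, 0, 0], [1, 0.37, 0.06, 0, 0], [1, 0.38, 0.06, 0, 0], [1, 0.38, 0.06, 0, 0], [1, 0.38, 0.03, 0, 0], [1, 0.38, 0.03, 0, 0], [1, 0.38, 0.03, 0, 0], [1, 0.38, 0.03, 0, 0], [1, 0.38, 0.01, 0, 0], [1, 0.38, 0.01, 0, 0], [1, 0.3, 0.01, 0, 0], [1, 0.2, 0, 0, 0]]}}

```text
time: 24.1
tool_pos: [0.5498, 0.1787, 0.0852]
ee_rot: [-0.797, 1.567, -0.737]
wrist_force: [-3.4, -4.9, 16.8]
width: 0.0153
```

Call:
{"name": "carry_out", "arguments": {"targets": [[1, 0.15, 0, 0, 0], [1, 0, 0, 0, 0]]}}

```text
time: 24.3
tool_pos: [0.5498, 0.1787, 0.0852]
ee_rot: [-0.64, 1.566, -0.579]
wrist_force: [-3.6, -4.8, 15.4]
width: 0.0151
```

Call:
{"name": "carry_out", "arguments": {"targets": [[0.5, 0, 0, 0, 0], [0.5, 0, 0, 0, 0], [0.5, 0, 0, 0, 0], [0.5, 0, 0, 0, 0], [0.5, 0, 0, 0, 0], [0.5, -3, 0, 0, 0], [0.5, -4, 0, 0, 0], [0.5, -4, 0, 0, 0], [0.25, -3, 0, 0, 8.5], [0.25, 0, 0, 0, 8.5], [0.25, 0, 0, 0, 8.5], [0.25, 0, 0, 0, 8.5], [0.25, 0, 0, 0, 8.5], [0.25, 0, 0, 0, 8.5], [0.25, 0, 0, 0, 8.5], [0.25, 0, 0, 0, 8.5], [0.25, 0, 0, 0, 8.5], [0.25, 0, 0, 0, 8.5], [0.25, 0, 0, 0, 8.5], [0.25, 0, 0, 0, 8.5]]}}

```text
time: 26.3
tool_pos: [0.5488, 0.18, 0.2193]
ee_rot: [-1.475, 1.57, 3.083]
wrist_force: [0.7, -0.0, -0.5]
width: 0.0703
```

Call:
{"name": "carry_out", "arguments": {"targets": [[0.25, 0, 0, 0, 8.5], [0.25, 0, 0, 0, 8.5], [0.25, 0, 0, 0, 8.5], [0.25, 0, 0, 0, 8.5], [0.25, 0, 0, 0, 8.5], [0.25, 0, 0, 0, 8.5], [0.25, 0, 0, 0, 8.5], [0.25, 0, 0, 0, 8.5], [0.25, 0, 0, 0, 8.5], [0.25, 0, 0, 0, 1.5]]}}

```text
time: 27.3
tool_pos: [0.5489, 0.18, 0.2193]
ee_rot: [-0.089, 1.57, 3.112]
wrist_force: [-0.9, 0.7, 0.5]
width: 0.0702
```

```bash
cat >> h.py <<'E'
def pads(f,z=.118):
    hsv=cv2.cvtColor(cv2.imread('pics/'+f+'.png'),cv2.COLOR_BGR2HSV)
    d=np.load('pics/'+f+'.npz')
    # board region mask (flat board polygon), pads = saturated wood colour inside it
    c=np.array([.5595,.0267]);x=np.array([.998,.06]);y=np.array([-.06,.998])
    poly=np.array([proj(f,[*(c+a*.15*x+b*.115*y),.1]) for a,b in((-1,-1),(1,-1),(1,1),(-1,1))]).astype(int)
    m=np.zeros(hsv.shape[:2],np.uint8);cv2.fillPoly(m,[poly],255)
    m&=cv2.inRange(hsv,(5,70,60),(25,255,255)); m=cv2.morphologyEx(m,2,np.ones((3,3)))
    for q in cv2.findContours(m,0,2)[0]:
        if cv2.contourArea(q)>250:
            r=cv2.minAreaRect(q);w=ray(f,*r[0],z);b=np.array([ray(f,*k,z)[:2] for k in cv2.boxPoints(r)])
            e=b[1]-b[0];e2=b[2]-b[1];print(f,np.round(r[0],1),w[:2],'sides',np.linalg.norm(e),np.linalg.norm(e2),'ang',np.degrees(np.arctan2(e[1],e[0])).round(1)%90)
E
python3 - <<'E'
from h import *
np.set_printoptions(precision=4,suppress=True)
p,M=toolmat();print(p,M,robot.get_obs()['joint_positions'])
snap('top','t9');snap('scene','s9');pads('t9')
a=cv2.imread('pics/s9.png');b=cv2.imread('pics/t9.png')
cv2.imwrite('pics/c9.png',np.vstack([a[60:330,100:480][:,:,:],b[110:360,190:570-10+0][:, :370].copy() if 0 else cv2.resize(b[110:360,180:560],(380,250))]))
E
```

```text
[0.5489 0.18   0.2193] [[-0.001   0.0597 -0.9982]
 [ 0.     -0.9982 -0.0597]
 [-1.     -0.0001  0.001 ]] [0.2186 0.1476 1.2768 0.0003 1.7181 1.7297]
t9 [257.5 289. ] [0.4435 0.0516] sides 0.04764961589430919 0.05785743948244568 ang 0.29999999999999716
t9 [296.5 287.5] [ 0.4473 -0.0364] sides 0.047566629802376144 0.060068059002790955 ang 0.29999999999999716
t9 [253.1 255.7] [0.5183 0.0624] sides 0.04941239313966628 0.05886495814704013 ang 7.299999999999997
t9 [250.6 225.3] [0.5877 0.0688] sides 0.04897699245528318 0.059453552618241846 ang 6.599999999999994
t9 [250.  192.5] [0.6642 0.071 ] sides 0.04667313075028452 0.05880964219194845 ang 0.09999999999999432
t9 [316. 236.] [ 0.5637 -0.0814] sides 0.010082605490941888 0.2940424849603974 ang 4.0
```

View pics/c9.png

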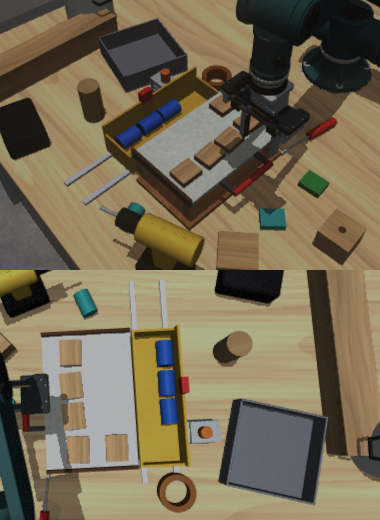

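The board is flat again, all five pads are on it, the pin is seated and the couplers are in the trough. The bin is undisturbed, with its rim centre near top pixel (454,290). I'll start the pads with the one nearest the lip.

Call:
{"name": "carry_out", "arguments": {"targets": [[0.25, 0, 4.2, 2.29, 0], [0.25, 0, 4.2, 2.29, 0], [0.25, 0, 4.2, 2.29, 0], [0.25, 2, 4.2, 2.29, 0], [0.25, 3, 4.2, 2.29, 0], [0.25, 2, 0, 0, 0], [0.25, 0, 0, 0, 0]]}}

```text
time: 28.1
tool_pos: [0.448, -0.0307, 0.1509]
ee_rot: [-0.315, 1.565, 2.887]
wrist_force: [-0.2, -0.1, 0.1]
width: 0.0705
```

```bash
python3 - <<'E'
from h import *
np.set_printoptions(precision=4,suppress=True)
c=[ray('t9',180+u,110+v-270,.065)[:2] for u,v in((237,398),(327,417),(314,502),(219,485))]
b=np.mean(c,0);print(np.array(c),b)
snap('wrist','w10')
p,M=toolmat();print(p,go([.4473,-.0364,.1035]))
u=proj('w10',[.4473,-.0364,.118]);print(u)
a=cv2.imread('pics/w10.png');cv2.circle(a,tuple(int(i) for i in u),4,(0,0,255),1);cv2.imwrite('pics/c10.png',a)
E
```

```text
[[ 0.563  -0.3294]
 [ 0.5185 -0.5421]
 [ 0.3209 -0.4996]
 [ 0.3582 -0.2797]] [ 0.4401 -0.4127]
[ 0.4495 -0.0302  0.1529] [4.94 0.61 0.25]
[287.4143 241.2983]
```

View pics/c10.png

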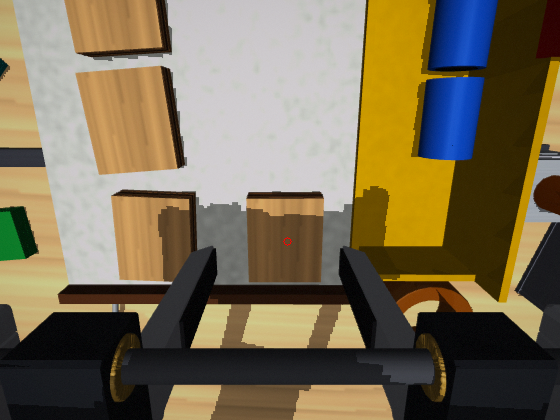

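The projected estimate lies on the pad's centre at (286,240), clear of the neighbouring pad and end strip. I'll grasp it.

Call:
{"name": "carry_out", "arguments": {"targets": [[0.25, 2, 0.55, 0.25, 0], [0.25, 2, 0, 0, 0], [0.25, 0.9, 0, 0, 0], [1, 0, 0, 0, 0], [1, 0, 0, 0, 0], [1, 0, 0, 0, 0], [1, 0, 0, 0, 0], [1, 0, 0, 0, 0], [1, 0, 0, 0, 0], [1, -1, 0, 0, 0], [1, -3, 0, 0, 0], [1, -4, 0, 0, 0]]}}

```text
time: 29.35
tool_pos: [0.4462, -0.0357, 0.1833]
ee_rot: [-0.197, 1.564, 3.005]
wrist_force: [1.2, -0.2, -1.1]
width: 0.0496
```

Call:
{"name": "carry_out", "arguments": {"targets": [[1, 0, 4.78, 0, 0], [1, 0, 4.78, 0, 0], [1, 0, 4.78, 0, 0], [1, 0, 4.78, 0, 0], [1, 0, 4.78, 0, 0], [1, 0, 4.78, 0, 0], [1, 0, 4.78, 0, 0], [1, 0, 4.78, 0, 0], [1, 0, 4.78, 0, 0], [1, 0, 0, 0, 0], [1, 0, 0, 0, 0]]}}

```text
time: 30.45
tool_pos: [0.4735, -0.4657, 0.1829]
ee_rot: [-0.959, 1.567, 2.242]
wrist_force: [0.3, 0.8, -0.9]
width: 0.0495
```

```bash
python3 - <<'E'
from h import *
np.set_printoptions(precision=4,suppress=True)
snap('wrist','w11')
p,M=toolmat();print(p,go([.4748,-.466,.013]),robot.get_obs()['width'])
E
```

```text
[ 0.4741 -0.4647  0.184 ] [17.1   0.17 -0.08] 0.049811197368896866
```

View pics/w11.png

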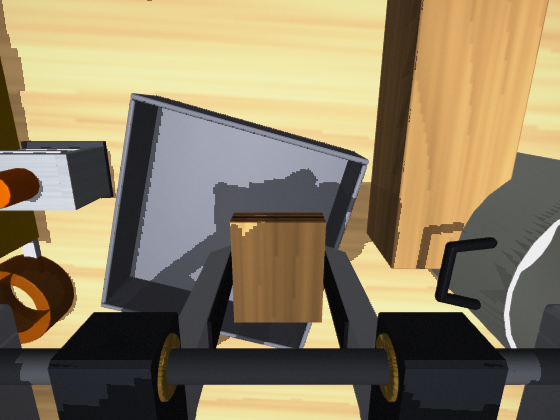

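```bash
python3 - <<'E'
from h import *
np.set_printoptions(precision=4,suppress=True)
c=np.array([ray('w11',u,v,.065)[:2] for u,v in((133,95),(367,160),(303,347),(104,305))]);print(c,c.mean(0))
print('pot handle',ray('w11',445,290,.1),'rim',ray('w11',510,300,.12),'beam',ray('w11',395,200,.07))
print(proj('w11',[.4748,-.466,.01]))
E
```

```text
[[ 0.561  -0.3391]
 [ 0.519  -0.5397]
 [ 0.3226 -0.4996]
 [ 0.3598 -0.2976]] [ 0.4406 -0.419 ]
pot handle [ 0.4162 -0.6126  0.1   ] rim [ 0.4212 -0.6548  0.12  ] beam [ 0.4859 -0.5679  0.07  ]
[279.4654 189.9601]
```

The rim corners put the bin centre at (0.4406, -0.419), with the slot clear of the beam and the pot handle. I'll set the pad down.

Call:
{"name": "carry_out", "arguments": {"targets": [[1, 4, 0.5, 0, 0], [1, 4, 0, 0, 0], [1, 4, 0, 0, 0], [1, 3, 0, 0, 0], [1, 1.9, 0, 0, 0], [1, 0, 0, 0, 0], [0.34, 0, 0, 0, 0], [0.34, 0, 0, 0, 0], [0.34, 0, 0, 0, 0], [0.34, -2, 0, 0, 0], [0.34, -4, 0, 0, 0], [0.34, -4, 0, 0, 0], [0.25, -4, 0, 0, 0], [0.25, -3, 0, 0, 0]]}}

```text
time: 31.9
tool_pos: [0.4754, -0.4709, 0.1909]
ee_rot: [2.243, 1.565, -0.838]
wrist_force: [0.3, -0.5, 0.4]
width: 0.0704
```

```bash
python3 - <<'E'
from h import *
np.set_printoptions(precision=4,suppress=True)
snap('top','t12');pads('t12')
p,M=toolmat();print(p,robot.get_obs()['width'],go([.4435,.0516,.19]))
E
```

```text
t12 [257.5 289. ] [0.4435 0.0516] sides 0.04764961589430919 0.05785743948244568 ang 0.29999999999999716
t12 [253.1 255.7] [0.5183 0.0624] sides 0.04941239313966628 0.05886495814704013 ang 7.299999999999997
t12 [250.5 225.3] [0.5877 0.0689] sides 0.048984093239649196 0.05966768362551039 ang 6.900000000000006
t12 [250.  192.5] [0.6642 0.071 ] sides 0.04667313075028452 0.05880964219194845 ang 0.09999999999999432
t12 [316. 236.] [ 0.5637 -0.0814] sides 0.010082605490941888 0.2940424849603974 ang 4.0
[ 0.4768 -0.4725  0.197 ] 0.07029110705571158 [  0.06 -52.52   0.16]
```

Call:
{"name": "carry_out", "arguments": {"targets": [[0.25, 0, -4.76, 0, 0], [0.25, 0, -4.76, 0, 0], [0.25, 0, -4.76, 0, 0], [0.25, 0, -4.76, 0, 0], [0.25, 0, -4.76, 0, 0], [0.25, 0, -4.76, 0, 0], [0.25, 0, -4.76, 0, 0], [0.25, 0, -4.76, 0, 0], [0.25, 0, -4.76, 0, 0], [0.25, 0, -4.76, 0, 0], [0.25, 0, -4.76, 0, 0], [0.25, 4, 0, 0, 0], [0.25, 0, 0, 0, 0], [0.25, 0, 0, 0, 0]]}}

```text
time: 33.35
tool_pos: [0.4425, 0.0522, 0.146]
ee_rot: [0.138, 1.57, -2.943]
wrist_force: [0.6, -0.2, 0.6]
width: 0.0703
```

```bash
python3 - <<'E'
from h import *
print(toolmat()[0],go([.4435,.0516,.1035]))
E
```

```text
[0.44251347 0.05222531 0.14597447] [ 4.25  0.07 -0.1 ]
```

Call:
{"name": "carry_out", "arguments": {"targets": [[0.25, 2, 0, -0.1, 0], [0.25, 1.5, 0, 0, 0], [0.25, 0.7, 0, 0, 0], [1, 0, 0, 0, 0], [1, 0, 0, 0, 0], [1, 0, 0, 0, 0], [1, 0, 0, 0, 0], [1, 0, 0, 0, 0], [1, 0, 0, 0, 0], [1, -1, 0, 0, 0], [1, -3, 0, 0, 0], [1, -4, 0, 0, 0]]}}

```text
time: 34.55
tool_pos: [0.442, 0.0528, 0.1824]
ee_rot: [-0.152, 1.564, 3.05]
wrist_force: [0.7, 0.4, 0.9]
width: 0.0502
```

Call:
{"name": "carry_out", "arguments": {"targets": [[1, 0, 4.54, 0.76, 0], [1, 0, 4.54, 0.76, 0], [1, 0, 4.54, 0.76, 0], [1, 0, 4.54, 0.76, 0], [1, 0, 4.54, 0.76, 0], [1, 0, 4.54, 0.76, 0], [1, 0, 4.54, 0.76, 0], [1, 0, 4.54, 0.76, 0], [1, 0, 4.54, 0.76, 0], [1, 0, 4.54, 0.76, 0], [1, 0, 4.54, 0.76, 0], [1, 0, 0, 0, 0], [1, 0, 0, 0, 0]]}}

```text
time: 35.85
tool_pos: [0.3904, -0.4512, 0.1827]
ee_rot: [-1.285, 1.568, 1.916]
wrist_force: [-0.2, -0.2, -0.5]
width: 0.0498
```

```bash
cat >> h.py <<'E'
def binpos(f): # grey floor/walls blob near the bin -> outline at rim height
    im=cv2.imread('pics/'+f+'.png'); u,v=proj(f,[.44,-.42,.065]).astype(int)
    hsv=cv2.cvtColor(im,cv2.COLOR_BGR2HSV); m=cv2.inRange(hsv,(0,0,0),(180,60,140))
    m[:, :u-75]=0; m[:,u+75:]=0; m[:v-75]=0; m[v+75:]=0
    q=max(cv2.findContours(cv2.morphologyEx(m,2,np.ones((3,3))),0,2)[0],key=cv2.contourArea)
    r=cv2.minAreaRect(q); print('bin',f,np.round(r,1) if 0 else r, ray(f,*r[0],.065)[:2])
E
python3 - <<'E'
from h import *
np.set_printoptions(precision=4,suppress=True)
binpos('t9');binpos('t12');snap('top','t13');binpos('t13')
print(toolmat()[0],go([.3897,-.4523,.014]),robot.get_obs()['width'])
E
```

```text
bin t9 ((453.80389404296875, 290.6145935058594), (101.5053939819336, 89.88933563232422), 11.689370155334473) [ 0.4386 -0.4118]
bin t12 ((454.04791259765625, 290.7685241699219), (101.7080078125, 90.09194946289062), 11.689370155334473) [ 0.4382 -0.4124]
bin t13 ((452.65313720703125, 293.3992004394531), (99.90461730957031, 95.8139419555664), 11.633633613586426) [ 0.4321 -0.4088]
[ 0.3909 -0.4503  0.1833] [16.92  0.23  0.12] 0.049606740081100185
```

Call:
{"name": "carry_out", "arguments": {"targets": [[1, 4, 0.15, 0.1, 0], [1, 4, 0, 0, 0], [1, 4, 0, 0, 0], [1, 3, 0, 0, 0], [1, 1.8, 0, 0, 0], [1, 0, 0, 0, 0], [0.34, 0, 0, 0, 0], [0.34, 0, 0, 0, 0], [0.34, 0, 0, 0, 0], [0.34, -2, 0, 0, 0], [0.34, -4, 0, 0, 0], [0.34, -4, 0, 0, 0], [0.25, -4, 0, 0, 0], [0.25, -3, 0, 0, 0]]}}

```text
time: 37.3
tool_pos: [0.3906, -0.4534, 0.1907]
ee_rot: [2.16, 1.565, -0.921]
wrist_force: [0.4, -0.1, -1.4]
width: 0.07
```

```bash
python3 - <<'E'
from h import *
np.set_printoptions(precision=4,suppress=True)
snap('top','t14');pads('t14');snap('wrist','w14')
print(toolmat()[0],go([.5183,.0624,.15]),robot.get_obs()['width'])
E
```

```text
t14 [253.1 255.7] [0.5183 0.0624] sides 0.04941239313966628 0.05886495814704013 ang 7.299999999999997
t14 [250.5 225.3] [0.5877 0.0689] sides 0.048984093239649196 0.05966768362551039 ang 6.900000000000006
t14 [250.  192.5] [0.6642 0.071 ] sides 0.04667313075028452 0.05880964219194845 ang 0.09999999999999432
t14 [315.8 236. ] [ 0.5636 -0.081 ] sides 0.009993255941961175 0.2940492400706356 ang 4.200000000000003
[ 0.3919 -0.4552  0.194 ] [  3.91 -50.95 -15.73] 0.07041334312782674
```

View pics/w14.png

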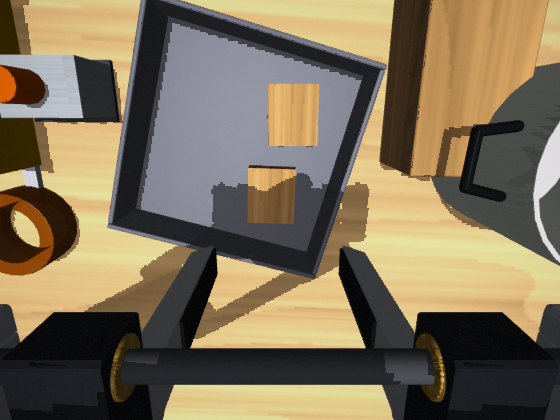

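Both pads lie flat in the bin at (294,115) and (272,195). Next is the third pad.

Call:
{"name": "carry_out", "arguments": {"targets": [[0.25, 0, -4.63, -1.43, 0], [0.25, 0, -4.63, -1.43, 0], [0.25, 0, -4.63, -1.43, 0], [0.25, 0, -4.63, -1.43, 0], [0.25, 0, -4.63, -1.43, 0], [0.25, 0, -4.63, -1.43, 0], [0.25, 0, -4.63, -1.43, 0], [0.25, 0, -4.63, -1.43, 0], [0.25, 0, -4.63, -1.43, 0], [0.25, 0, -4.63, -1.43, 0], [0.25, 0, -4.63, -1.43, 0], [0.25, 4, 0, 0, 0], [0.25, 0, 0, 0, 0], [0.25, 0, 0, 0, 0]]}}

```text
time: 38.8
tool_pos: [0.515, 0.065, 0.1448]
ee_rot: [0.019, 1.567, -3.062]
wrist_force: [0.2, -0.2, 1.1]
width: 0.0707
```

```bash
python3 - <<'E'
from h import *
print(toolmat()[0],go([.5183,.0624,.1035]))
E
```

```text
[0.51496117 0.06504147 0.1448105 ] [ 4.13  0.28 -0.33]
```

Call:
{"name": "carry_out", "arguments": {"targets": [[0.25, 2, 0.2, -0.3, 0], [0.25, 1.5, 0, 0, 0], [0.25, 0.6, 0, 0, 0], [1, 0, 0, 0, 0], [1, 0, 0, 0, 0], [1, 0, 0, 0, 0], [1, 0, 0, 0, 0], [1, 0, 0, 0, 0], [1, 0, 0, 0, 0], [1, -1, 0, 0, 0], [1, -3, 0, 0, 0], [1, -4, 0, 0, 0]]}}

```text
time: 40.0
tool_pos: [0.5173, 0.0636, 0.1833]
ee_rot: [-0.103, 1.564, 3.1]
wrist_force: [0.4, -0.2, -0.3]
width: 0.0504
```

Call:
{"name": "carry_out", "arguments": {"targets": [[1, 0, 4.24, 1.37, 0], [1, 0, 4.24, 1.37, 0], [1, 0, 4.24, 1.37, 0], [1, 0, 4.24, 1.37, 0], [1, 0, 4.24, 1.37, 0], [1, 0, 4.24, 1.37, 0], [1, 0, 4.24, 1.37, 0], [1, 0, 4.24, 1.37, 0], [1, 0, 4.24, 1.37, 0], [1, 0, 4.24, 1.37, 0], [1, 0, 0, 0, 0], [1, 0, 0, 0, 0]]}}

```text
time: 41.2
tool_pos: [0.4077, -0.3684, 0.1845]
ee_rot: [-1.357, 1.569, 1.843]
wrist_force: [1.5, 0.3, -0.6]
width: 0.0498
```

```bash
python3 - <<'E'
from h import *
np.set_printoptions(precision=4,suppress=True)
print(toolmat()[0],go([.4073,-.3681,.014]),robot.get_obs()['width'])
E
```

```text
[ 0.4077 -0.3684  0.1845] [17.05 -0.    0.03] 0.04977772313732977
```

Call:
{"name": "carry_out", "arguments": {"targets": [[1, 4, 0, 0, 0], [1, 4, 0, 0, 0], [1, 4, 0, 0, 0], [1, 3, 0, 0, 0], [1, 1.8, 0, 0, 0], [1, 0, 0, 0, 0], [0.34, 0, 0, 0, 0], [0.34, 0, 0, 0, 0], [0.34, 0, 0, 0, 0], [0.34, -2, 0, 0, 0], [0.34, -4, 0, 0, 0], [0.34, -4, 0, 0, 0], [0.25, -4, 0, 0, 0], [0.25, -3, 0, 0, 0]]}}

```text
time: 42.6
tool_pos: [0.4089, -0.3689, 0.1917]
ee_rot: [2.27, 1.565, -0.811]
wrist_force: [-0.4, 0.2, 0.2]
width: 0.0698
```

```bash
python3 - <<'E'
from h import *
np.set_printoptions(precision=4,suppress=True)
snap('top','t15');pads('t15')
print(toolmat()[0],go([.5877,.0689,.15]),robot.get_obs()['width'])
E
```

```text
t15 [250.5 225.3] [0.5877 0.0689] sides 0.048984093239649196 0.05966768362551039 ang 6.900000000000006
t15 [250.  192.5] [0.6642 0.071 ] sides 0.04667313075028452 0.05880964219194845 ang 0.09999999999999432
t15 [316. 236.] [ 0.5637 -0.0814] sides 0.010082605490941888 0.2940424849603974 ang 4.0
[ 0.4106 -0.3706  0.1972] [  4.41 -42.85 -20.3 ] 0.06997688828013018
```

Call:
{"name": "carry_out", "arguments": {"targets": [[0.25, 0, -4.28, -2.05, 0], [0.25, 0, -4.28, -2.05, 0], [0.25, 0, -4.28, -2.05, 0], [0.25, 0, -4.28, -2.05, 0], [0.25, 0, -4.28, -2.05, 0], [0.25, 0, -4.28, -2.05, 0], [0.25, 0, -4.28, -2.05, 0], [0.25, 0, -4.28, -2.05, 0], [0.25, 0, -4.28, -2.05, 0], [0.25, 0, -4.28, -2.05, 0], [0.25, 4, 0, 0, 0], [0.25, 0, 0, 0, 0], [0.25, 0, 0, 0, 0]]}}

```text
time: 43.95
tool_pos: [0.5861, 0.0713, 0.1465]
ee_rot: [0.071, 1.569, -3.01]
wrist_force: [-0.8, -0.2, 0.5]
width: 0.0707
```

```bash
python3 - <<'E'
from h import *
print(toolmat()[0],go([.5877,.0689,.1035]))
E
```

```text
[0.58610173 0.07131157 0.14653255] [ 4.3   0.25 -0.15]
```

Call:
{"name": "carry_out", "arguments": {"targets": [[0.25, 2, 0.2, -0.15, 0], [0.25, 1.5, 0, 0, 0], [0.25, 0.7, 0, 0, 0], [1, 0, 0, 0, 0], [1, 0, 0, 0, 0], [1, 0, 0, 0, 0], [1, 0, 0, 0, 0], [1, 0, 0, 0, 0], [1, 0, 0, 0, 0], [1, -1, 0, 0, 0], [1, -3, 0, 0, 0], [1, -4, 0, 0, 0]]}}

```text
time: 45.15
tool_pos: [0.5866, 0.0698, 0.1829]
ee_rot: [-0.085, 1.564, 3.117]
wrist_force: [1.3, -1.3, -1.0]
width: 0.05
```

Call:
{"name": "carry_out", "arguments": {"targets": [[1, 0, 4.48, 1.23, 0], [1, 0, 4.48, 1.23, 0], [1, 0, 4.48, 1.23, 0], [1, 0, 4.48, 1.23, 0], [1, 0, 4.48, 1.23, 0], [1, 0, 4.48, 1.23, 0], [1, 0, 4.48, 1.23, 0], [1, 0, 4.48, 1.23, 0], [1, 0, 4.48, 1.23, 0], [1, 0, 4.48, 1.23, 0], [1, 0, 0, 0, 0], [1, 0, 0, 0, 0]]}}

```text
time: 46.35
tool_pos: [0.4923, -0.3855, 0.1843]
ee_rot: [-1.293, 1.569, 1.907]
wrist_force: [0.2, 0.5, -0.6]
width: 0.0498
```

```bash
python3 - <<'E'
from h import *
np.set_printoptions(precision=4,suppress=True)
binpos('t15')
print(toolmat()[0],go([.4915,-.3857,.014]),robot.get_obs()['width'])
E
```

```text
bin t15 ((453.62908935546875, 291.3404541015625), (100.27272033691406, 92.12289428710938), 11.070201873779297) [ 0.4369 -0.4113]
[ 0.4923 -0.3855  0.1843] [17.03  0.05  0.07] 0.049787588942699114
```

Call:
{"name": "carry_out", "arguments": {"targets": [[1, 4, 0, 0, 0], [1, 4, 0, 0, 0], [1, 4, 0, 0, 0], [1, 3, 0, 0, 0], [1, 1.8, 0, 0, 0], [1, 0, 0, 0, 0], [0.34, 0, 0, 0, 0], [0.34, 0, 0, 0, 0], [0.34, 0, 0, 0, 0], [0.34, -2, 0, 0, 0], [0.34, -4, 0, 0, 0], [0.34, -4, 0, 0, 0], [0.25, -4, 0, 0, 0], [0.25, -3, 0, 0, 0]]}}

```text
time: 47.75
tool_pos: [0.4936, -0.3856, 0.1919]
ee_rot: [2.36, 1.565, -0.721]
wrist_force: [-0.4, -0.0, 0.3]
width: 0.0702
```

```bash
python3 - <<'E'
from h import *
np.set_printoptions(precision=4,suppress=True)
snap('top','t16');pads('t16')
print(toolmat()[0],go([.6642,.071,.15]),robot.get_obs()['width'])
E
```

```text
t16 [250.  192.5] [0.6642 0.071 ] sides 0.04667313075028452 0.05880964219194845 ang 0.09999999999999432
t16 [316. 236.] [ 0.5637 -0.0814] sides 0.010082605490941888 0.2940424849603974 ang 4.0
[ 0.4953 -0.3872  0.1979] [  4.5  -44.77 -19.58] 0.07043861196919642
```

Call:
{"name": "carry_out", "arguments": {"targets": [[0.25, 0, -4.46, -1.96, 0], [0.25, 0, -4.46, -1.96, 0], [0.25, 0, -4.46, -1.96, 0], [0.25, 0, -4.46, -1.96, 0], [0.25, 0, -4.46, -1.96, 0], [0.25, 0, -4.46, -1.96, 0], [0.25, 0, -4.46, -1.96, 0], [0.25, 0, -4.46, -1.96, 0], [0.25, 0, -4.46, -1.96, 0], [0.25, 0, -4.46, -1.96, 0], [0.25, 4, 0, 0, 0], [0.25, 0, 0, 0, 0], [0.25, 0, 0, 0, 0]]}}

```text
time: 49.1
tool_pos: [0.6606, 0.0717, 0.1462]
ee_rot: [0.079, 1.568, -3.003]
wrist_force: [0.4, -1.1, 0.9]
width: 0.0705
```

```bash
python3 - <<'E'
from h import *
print(toolmat()[0],go([.6642,.071,.1035]))
E
```

```text
[0.66063029 0.07170831 0.14621798] [ 4.27  0.09 -0.36]
```

Call:
{"name": "carry_out", "arguments": {"targets": [[0.25, 2, 0.1, -0.35, 0], [0.25, 1.5, 0, 0, 0], [0.25, 0.7, 0, 0, 0], [1, 0, 0, 0, 0], [1, 0, 0, 0, 0], [1, 0, 0, 0, 0], [1, 0, 0, 0, 0], [1, 0, 0, 0, 0], [1, 0, 0, 0, 0], [1, -1, 0, 0, 0], [1, -3, 0, 0, 0], [1, -4, 0, 0, 0]]}}

```text
time: 50.3
tool_pos: [0.6633, 0.0715, 0.1826]
ee_rot: [-0.084, 1.564, 3.118]
wrist_force: [1.1, -0.0, -0.1]
width: 0.0498
```

Call:
{"name": "carry_out", "arguments": {"targets": [[1, 0, 3.96, 2.1, 0], [1, 0, 3.96, 2.1, 0], [1, 0, 3.96, 2.1, 0], [1, 0, 3.96, 2.1, 0], [1, 0, 3.96, 2.1, 0], [1, 0, 3.96, 2.1, 0], [1, 0, 3.96, 2.1, 0], [1, 0, 3.96, 2.1, 0], [1, 0, 3.96, 2.1, 0], [1, 0, 3.96, 2.1, 0], [1, 0, 3.96, 2.1, 0], [1, 0, 3.96, 2.1, 0], [1, 0, 0, 0, 0], [1, 0, 0, 0, 0]]}}

```text
time: 51.7
tool_pos: [0.4417, -0.4188, 0.1847]
ee_rot: [-1.642, 1.569, 1.558]
wrist_force: [0.0, 0.4, -0.8]
width: 0.0495
```

```bash
python3 - <<'E'
from h import *
np.set_printoptions(precision=4,suppress=True)
snap('wrist','w17')
print(toolmat()[0],go([.4406,-.419,.036]),robot.get_obs()['width'])
E
```

```text
[ 0.4424 -0.4179  0.1848] [14.88  0.12  0.19] 0.049823997480459896
```

View pics/w17.png

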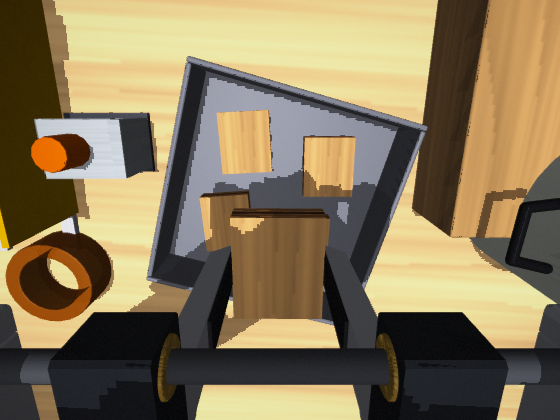

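All the pads sit in their slots with the bin in place, so I'll set the last one on top in the middle.

Call:
{"name": "carry_out", "arguments": {"targets": [[1, 4, 0.1, 0.15, 0], [1, 4, 0, 0, 0], [1, 3.5, 0, 0, 0], [1, 2.4, 0, 0, 0], [1, 1.0, 0, 0, 0], [1, 0, 0, 0, 0], [0.34, 0, 0, 0, 0], [0.34, 0, 0, 0, 0], [0.34, 0, 0, 0, 0], [0.34, -2, 0, 0, 0], [0.34, -4, 0, 0, 0], [0.34, -4, 0, 0, 0], [0.3, -5, 0, 0, 0], [0.3, -5, 0, 0, 0], [0.3, 0, 0, 5, 0], [0.3, 0, 0, 4, 0], [0.3, 0, 0, 0, 0], [0.3, 0, 0, 0, 0]]}}

```text
time: 53.55
tool_pos: [0.3507, -0.4252, 0.2372]
ee_rot: [2.363, 1.568, -0.72]
wrist_force: [-0.2, -0.3, -0.1]
width: 0.066
```

```bash
python3 - <<'E'
from h import *
print(toolmat()[0],robot.get_obs()['width'],robot.get_obs()['wrist_force'])
snap('wrist','w18');snap('scene','s18');snap('top','t18');pads('t18')
a=cv2.imread('pics/w18.png');b=cv2.imread('pics/s18.png')[60:330,130:470];c=cv2.imread('pics/t18.png')[110:360,170:540]
cv2.imwrite('pics/c18.png',np.hstack([cv2.resize(np.vstack([cv2.resize(b,(370,290)),cv2.resize(c,(370,250))]),None,fx=1.08,fy=1.08),np.vstack([cv2.resize(a,(400,300)),np.zeros((283,400,3),np.uint8)])]))
E
```

```text
[ 0.35068738 -0.42518043  0.23717215] 0.06604147851926119 [-0.20523957 -0.34711569 -0.06687145]
t18 [316.3 240. ] [ 0.55448026 -0.08195014] sides 0.010058876085800184 0.2749683089658301 ang 4.0
```

View pics/c18.png

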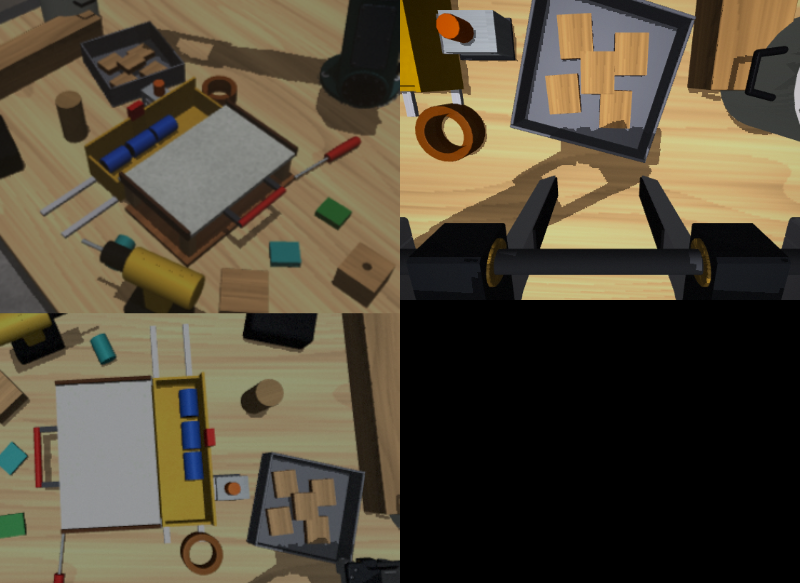

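All five pads are in the bin, the board is empty and flat, the couplers are in the trough, the pin is seated, and the tube and post offcut are where they were. I'll hand in.

```bash
python3 -c "
from bench import robot
print(robot.close_job())"
```

```text
the job is handed in; nothing more can be done
None
```

The job is done and handed in, in the order asked, at about 54 s of the 210 s allowed; the hand-in gives no verdict.

- **Trough and pin:** I pulled the trough home until the force rose to about 16 N with no further motion. I then lowered the hitch pin through the clevis and tongue until its head rested on the upper ear.
- **Board and couplers:** Lifting the board to about 0.28 rad rolled all three couplers into the trough without the robot touching them. The five pads stayed put. I then lowered the board.
- **Pads:** I placed four on the bin floor and the fifth on top of them in the middle.

The last pictures show the board empty and flat, the couplers in the trough and the pin still seated. All five pads are in the bin, and the tube, post offcut and look-alikes have not moved.

Some readings disagreed, but none needed mending:
- **Pin:** the first top-camera and wrist-camera positions differed by about 7 mm. I used the wrist reading.
- **Bin:** the two cameras also differed by about 7 mm. I again used the wrist reading.
- **Handle:** the bar ended about 3 mm lower between the fingers after the board came down, with about 15 N on the wrist.

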